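Post the lot tags through the drop box slot

ROBOT

A 7-joint arm with a two-finger parallel gripper is mounted at the origin on a cart in front of the work surface, level with it; the furniture and walls round the work are solid. World frame = base frame: x ahead of the robot, y to its left, z up, the work surface at z = 0. Lengths are in m, angles in rad, forces in N, time in s.
With the tool pointing down it reaches from about 0.425 to 0.925 m from the base axis. Payload 6.8 kg.
Tool frame: the origin (TCP) lies at the very end of the fingers, on their centre line; the grasp point (between the pads) lies 19 mm behind it (manip.pinch_z is the distance from the TCP to the grasp point, in m); z points along the fingers, y is the line along which they close (so a half turn about z gives the same grasp; the last joint's range is limited). The gripper opens to 85 mm and grips with 20 to 120 N. Pads are 22 mm wide; open, the fingers measure 114 mm over their backs; the gripper's body (76 mm by 85 mm) begins 54 mm behind the grasp point. The pads swing forward as they close: fully open they stand 13 mm farther back than shut.
Start: joints at [1.169, 0.477, 0.022, 1.555, -0.011, 1.109, -0.083], TCP at [0.195, -0.646, 0.231] pointing down, gripper open.
Joint ranges: [-2.96, 2.96], [-0.34, 2.1], [-1.41, 1.46], [0.24, 2.44], [-1.37, 4.51], [0.17, 1.92], [-2.96, 2.96]. Speed limits (rad/s): [2.39, 2.39, 3.14, 3.14, 3.14, 3.14, 3.14].

INTERFACE

Orientations are given as a unit quaternion [x, y, z, w].
In Python, from plant import sense, imaging, job, nets, manip gives the robot as it stands. The module is installed in compiled form; this text tells all that it offers.
- The arm moves only by the shell command python3 -m inch 'ROWS' [FORCE]. ROWS is a JSON object of lists of equal length, an entry for each row: "travel": the shift along the tool's x, y, z in m, a list of three; "spin": the turn about the tool's z in rad; "grip": the opening, from 0 (shut) to 1 (fully open). A call has 1 to 5 rows; each row is the pose to reach, as a shift and turn from the pose commanded when the call began, along the tool's axes at that moment; what a row does not reach only later rows make up. A row lasts 1/8 s, in which the tool goes at most 62.5 mm and 10.7 degrees, less where a joint would pass 70% of its speed; a pose out of reach is approached as far as the arm can. A call with a gripper value outside its range is refused whole. The fingers move at their own pace and stop on an object; FORCE is the grip in N (left out, the last holds). Time passes only in rows, so rows that repeat a pose let the fingers close. It gives the time, the measured TCP pose, the force, the opening and the grip force at its end, in the units of the state.
- sense(): the state, without advancing time (a new reading comes with each control period).
- imaging.camera(name): name is "side" or "top" or "wrist"; returns the picture (400x640x3 uint8, blue, green, red); there is no depth.
- imaging.camera_model(name): a dict with "camera_matrix" (3x3 intrinsics, pixels), "origin" and "attitude" of the camera in the world; the wrist camera has in their place "T_tool_cam" (4x4, takes a point from camera to tool coordinates, whose origin is the TCP and whose axes are the flange's). Camera axes: x right, y down, z forward; pixel columns grow to the right and rows downward; lengths in m; the calibration is good to about 2 mm. A picture is of the moment at which its call begins: read the wrist's pose just before it. camera_model takes no time and is no camera call.
- job.finish_job(): hands the job in; it is judged then, once.
Trained networks look in the newest picture that a camera, given by its name, has taken for a name from the list of things; names that differ only in an ending like _2 or _b are one class to them, and where a whole thing is asked for, a point or a joint stands for the part that bears it (a point fixed in the world has none). Each returns a list of dicts, best first, with "confidence" (0 to 1); they miss things now and then, are a little off and sometimes report something else, mostly with a low value. They report only what shows in the picture. A call takes as long as a camera call. They do not tell look-alikes from the thing itself.
- nets.silhouettes(camera, name): "pixels" (400x640 bool, what is visible of it) and "xy" ([column, row] in pixels, amid what is visible of it).
The state is a dict: "clock": time; "joint_pos": joint angles; "qvel": joint speeds; "joint_torque": joint torques, N m; "position": TCP position; "orientation": TCP orientation; "contact_force": force on the tool from outside, world axes, zero at the start; "ft_torque": the same for the moment, N m; "grip_width": opening from 0.0 (shut) to 1.0 (fully open); "grasp_force": force on a finger pad.
Only numpy, scipy, OpenCV 4.12 (cv2) and the standard library are available. Lean on these libraries where they do the work, as an engineer would, in place of code of your own. Each camera call takes 0.05 s, during which the arm holds its last target. There are 200 camera calls.

TASK

Take the bundle of card lot tags out of the leaning wooden rack, tip it upright and post it edge-on through the slot in the top of the steel drop box, so that it drops right inside. Leave the two black touchstones standing in the rack.

Things in the scene. Friction and masses are not known exactly. Their poses are not given: they have to be found in the camera images.
- tags_centre (a point): Centre of the buff card lot tags, a rigid 31 x 61 x 10 mm slab, 30 g; x across its width, y up its length, z through its thickness. It stands on a short edge in one of the rack's three pockets (any of them), leaning 22 to 28 degrees, top towards the robot. The pocket walls cover the lower 26 mm of its faces; grip the free upper 35 mm across the thickness and draw it out along y.
- slot (a point): Slot in the lid of a fixed hollow grey steel drop box, 120 x 120 x 110 mm high; the centre, level with the lid's top; x across its 24 mm width, y along its 48 mm length, z up. Lid 4 mm thick; lips flared at 45 degrees, 8 mm tall, lead in. Floor 104 mm below. Tags pass only edge-on, thickness along x. Fingers do not fit: release with the lower end in the slot and it falls in.
- stone_a_centre (a point): Centre of a black touchstone slab, 40 x 64 x 11 mm; axes as the tags'. It leans in another pocket of the same rack and must stay there. The fixed wooden rack is 206 mm wide, its pockets side by side 64 mm apart, their floors 20 mm above the worktop.
- stone_b_centre (a point): Centre of the second black touchstone slab, 40 x 64 x 11 mm, axes as the tags', in the remaining pocket of the rack; it must stay there too.
There are look-alikes about, which are no part of the job. Leave any orange or turquoise look-alike of the part that bears tags_centre alone.

How it is judged:
By the outcome, as a careful person would: the job done as asked, in the order asked, and still so for the second after the job is handed in, with the robot touching nothing.
It also fails if it takes over 35 s, if anything falls off the work surface, if the arm or the gripper's body presses on something with over 40 N, if the wrist force passes 120 N, or if a joint passes its speed limit or range.

## Working session

There is one attempt and no reset: what is moved stays moved. The work goes in short steps, Python scripts to look and compute and a shell command to move; the robot and the scene stay as the last step left them, time stands still between calls to the robot, and variables do not carry over. Pictures are saved under pics/ and viewed, at most 13 in all, crops included, and the job is handed in when it is done.

```bash
mkdir -p pics; python3 - <<'E'
from plant import sense, imaging, nets, manip
import cv2,numpy as np
s=sense();print(s['position'],s['orientation'],s['clock'],manip.pinch_z)
for c in ['side','top']:
    im=imaging.camera(c);cv2.imwrite(f'pics/{c}0.png',im)
    m=imaging.camera_model(c);print(c,m)
    for n in ['tags_centre','slot','stone_a_centre']:
        for r in nets.silhouettes(c,n):
            print(n,round(r['confidence'],2),r['xy'],r['pixels'].sum())
print(imaging.camera_model('wrist'))
a=cv2.imread('pics/side0.png');b=cv2.imread('pics/top0.png')
cv2.imwrite('pics/both0.png',cv2.resize(np.vstack([a,b]),(480,600)))
E
```

```text
[ 0.19527668 -0.6455101   0.23032799] [ 9.89229604e-01  1.46369257e-01 -2.14064200e-04 -8.86268180e-04] 0.0 0.0187
side {'camera_matrix': array([[419.90974667,   0.        , 323.11389816],
       [  0.        , 419.90974667, 198.05667446],
       [  0.        ,   0.        ,   1.        ]]), 'origin': array([ 1.23805014, -0.64744891,  0.63471811]), 'attitude': array([ 0.80673604,  0.34036837, -0.19500132, -0.44192852])}
tags_centre 0.97 [259.6, 334.1] 509
tags_centre 0.68 [291.5, 197.7] 187
slot 0.85 [360.2, 173.0] 2770
stone_a_centre 0.77 [243.0, 213.7] 267
top {'camera_matrix': array([[399.16538896,   0.        , 318.88882017],
       [  0.        , 399.16538896, 193.96055791],
       [  0.        ,   0.        ,   1.        ]]), 'origin': array([ 0.51616765, -0.05941034,  1.10041014]), 'attitude': array([-0.70598443,  0.70626606, -0.04278876,  0.03071412])}
tags_centre 0.72 [274.5, 236.1] 237
tags_centre 0.51 [425.4, 143.5] 258
tags_centre 0.43 [316.7, 230.7] 113
slot 0.86 [222.9, 226.6] 2705
stone_a_centre 0.71 [367.0, 241.6] 177
stone_a_centre 0.2 [342.2, 238.2] 190
{'camera_matrix': array([[335.2645499 ,   0.        , 328.03995564],
       [  0.        , 335.2645499 , 195.45398099],
       [  0.        ,   0.        ,   1.        ]]), 'T_tool_cam': array([[-7.10616896e-04, -9.49212985e-01, -3.14633445e-01,
         7.99058405e-02],
       [ 9.99999602e-01, -8.44129160e-04,  2.88086814e-04,
         6.23512200e-04],
       [-5.39047010e-04, -3.14633115e-01,  9.49213207e-01,
        -1.42183031e-01],
       [ 0.00000000e+00,  0.00000000e+00,  0.00000000e+00,
         1.00000000e+00]])}
```

View pics/top0.png

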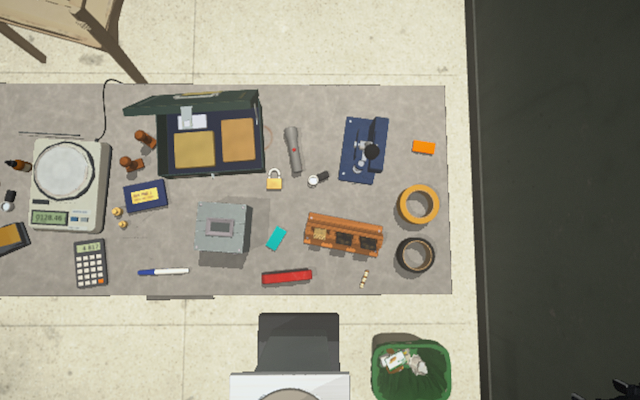

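View pics/side0.png

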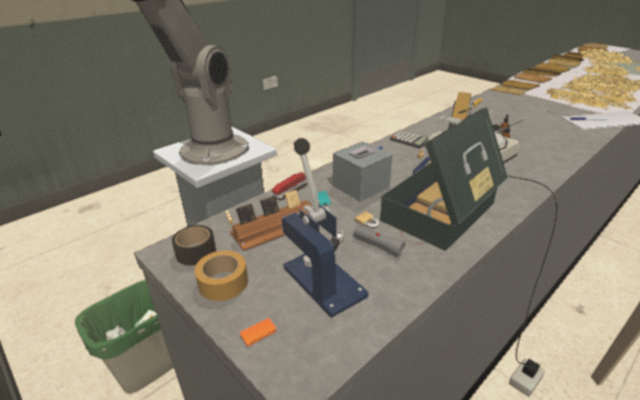

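```bash
cat > h.py <<'E'
import numpy as np,cv2
from scipy.spatial.transform import Rotation as R
from plant import sense, imaging, nets, manip
def cam(c):
    m=imaging.camera_model(c);K=m['camera_matrix']
    if c=='wrist':
        s=sense();T=np.eye(4);T[:3,:3]=R.from_quat(s['orientation']).as_matrix();T[:3,3]=s['position']
        T=T@m['T_tool_cam'];return K,T[:3,:3],T[:3,3]
    return K,R.from_quat(m['attitude']).as_matrix(),np.array(m['origin'])
def onz(c,uv,z):
    K,A,o=c;d=A@np.linalg.solve(K,[uv[0],uv[1],1]);return o+d*(z-o[2])/d[2]
def tri(obs):
    M=np.zeros((3,3));b=np.zeros(3)
    for (K,A,o),uv in obs:
        d=A@np.linalg.solve(K,[uv[0],uv[1],1]);d/=np.linalg.norm(d);P=np.eye(3)-np.outer(d,d);M+=P;b+=P@o
    return np.linalg.solve(M,b)
def proj(c,p):
    K,A,o=c;q=K@(A.T@(np.array(p)-o));return q[:2]/q[2]
E
python3 - <<'E'
from h import *
t=cam('top');s=cam('side')
print('tags',tri([(t,(316.7,230.7)),(s,(291.5,197.7))]),onz(t,(318,232),.065))
print('rack ends z.045',onz(t,(306,225),.045),onz(t,(382,245),.045))
print('slot',onz(t,(219,227),.115),'turq',onz(t,(274.5,236),.01))
a=cv2.imread('pics/top0.png')[190:270,190:400];b=cv2.imread('pics/side0.png')[130:250,220:400]
cv2.imwrite('pics/c.png',np.vstack([cv2.resize(a,(600,229),interpolation=2),cv2.resize(b,(540,360),interpolation=2)[:, :] if 0 else cv2.resize(b,(600,360),interpolation=2)]))
E
```

```text
tags [ 0.52465246 -0.07671933  0.06358149] [ 0.5254677  -0.07476386  0.065     ]
rack ends z.045 [ 0.54405225 -0.04344514  0.045     ] [ 0.49140914 -0.24341393  0.045     ]
slot [0.53749239 0.16861693 0.115     ] turq [0.51529583 0.04241595 0.01      ]
```

View pics/c.png

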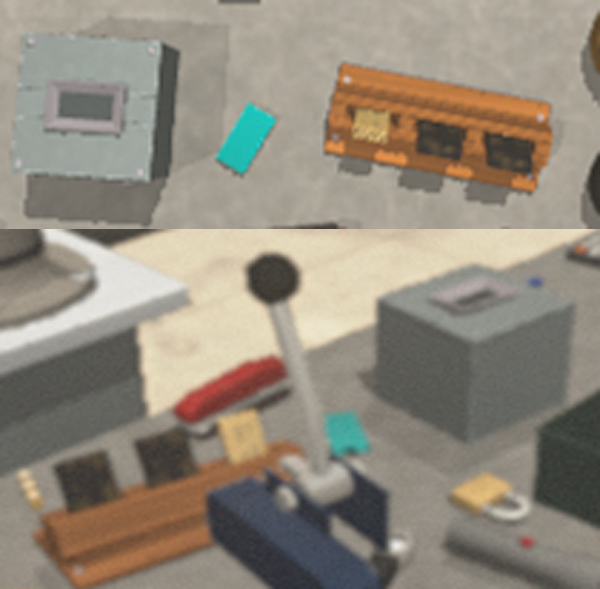

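The candidates are the buff slab in the rack's left pocket (top 317,231), a turquoise look-alike (274,236), an orange one (425,144) and the two black stones (342,238 and 367,242). In the close crop, the buff slab standing in the rack matches the description, so I choose that one.

```bash
python3 -m inch '{"travel":[[0.048,-0.045,0],[0.096,-0.09,0],[0.144,-0.135,0],[0.192,-0.18,0],[0.24,-0.225,0]],"spin":[0,0,0,0,0],"grip":[1,1,1,1,1]}' 20
python3 -m inch '{"travel":[[0.048,-0.045,0],[0.096,-0.09,0],[0.144,-0.135,0],[0.192,-0.18,0.02],[0.24,-0.225,0.05]],"spin":[-0.17,-0.34,-0.51,-0.68,-0.85],"grip":[1,1,1,1,1]}'
```

```text
clock: 1.02
position: [0.3527, -0.3738, 0.2317]
orientation: [0.989, 0.146, 0.0, 0.0]
contact_force: [1.1, -0.9, -0.0]
grip_width: 0.999
grasp_force: 0.0
clock: 1.65
position: [0.5063, -0.1093, 0.1918]
orientation: [0.839, 0.544, 0.001, 0.001]
contact_force: [0.4, -0.6, -0.3]
grip_width: 1.003
grasp_force: 0.0
```

```bash
cat >> h.py <<'E'
def totool(p,ang_y=None):
    "shift in tool axes to bring TCP to world p; spin to bring tool y to azimuth (rad)"
    s=sense();A=R.from_quat(s['orientation']).as_matrix()
    d=A.T@(np.array(p)-s['position']);a=np.arctan2(A[1,1],A[0,1])
    sp=None if ang_y is None else (a-ang_y+np.pi/2)%np.pi-np.pi/2
    return d.round(4),sp
E
python3 - <<'E'
from h import *
print(totool((.525,-.075,.16),np.radians(-14.7)))
E
```

```text
(array([0.0389, 0.0029, 0.0319]), np.float64(-0.16498988795578562))
```

```bash
python3 -m inch '{"travel":[[0.035,0.003,0.03],[0.035,0.003,0.03],[0.035,0.003,0.03],[0.035,0.003,0.03]],"spin":[-0.16,-0.16,-0.16,-0.16],"grip":[1,1,1,1]}'
python3 - <<'E'
from h import *
c=cam('wrist');im=imaging.camera('wrist');cv2.imwrite('pics/w1.png',im)
print(c[2])
for n in ['tags_centre','stone_a_centre']:
    for r in nets.silhouettes('wrist',n):
        k=r['pixels'].astype(np.uint8);q=cv2.boxPoints(cv2.minAreaRect(cv2.findNonZero(k)))
        print(n,round(r['confidence'],2),r['xy'],k.sum(),q.round().tolist())
        if n[0]=='t':print(onz(c,r['xy'],.06))
E
```

```text
clock: 2.15
position: [0.5219, -0.082, 0.162]
orientation: [0.796, 0.605, 0.0, 0.001]
contact_force: [0.8, 0.1, -0.2]
grip_width: 1.0
grasp_force: 0.0
[ 0.54274698 -0.00487903  0.30408772]
tags_centre 0.78 [274.5, 40.7] 3214 [[228.0, 50.0], [240.0, 10.0], [317.0, 32.0], [305.0, 72.0]]
[0.51603673 0.03089505 0.06      ]
tags_centre 0.66 [324.8, 190.2] 1693 [[305.0, 164.0], [343.0, 161.0], [348.0, 218.0], [310.0, 221.0]]
[ 0.52005502 -0.07841323  0.06      ]
stone_a_centre 0.74 [336.0, 330.0] 1734 [[302.0, 350.0], [340.0, 290.0], [369.0, 308.0], [331.0, 368.0]]
```

View pics/w1.png

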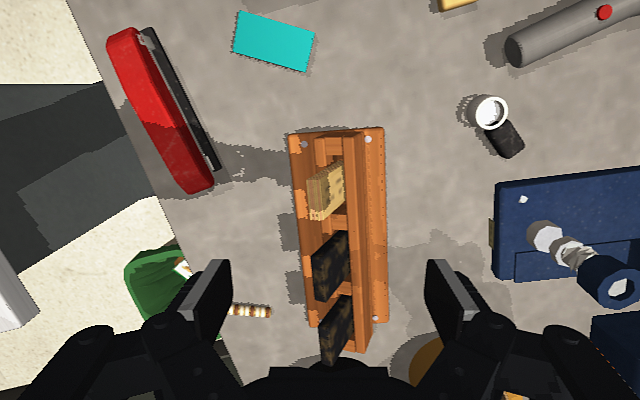

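```bash
python3 - <<'E'
import cv2
a=cv2.imread('pics/w1.png')[120:240,280:400];cv2.imwrite('pics/w1c.png',cv2.resize(a,(600,600),interpolation=2))
E
```

```text
(no output)
```

View pics/w1c.png

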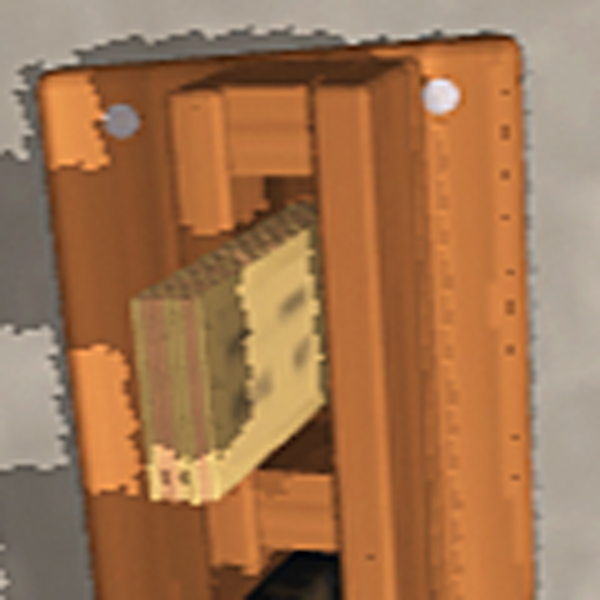

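```bash
python3 - <<'E'
from h import *
c=cam('wrist')
for z in (.073,.078):
    P=[onz(c,p,z) for p in [(306.6,180),(321,179.6),(310,219.4),(323,220)]]
    print(np.mean(P,0),np.linalg.norm(P[0]-P[2]),np.linalg.norm(P[0]-P[1]),[np.degrees(np.arctan2(*(a-b)[1::-1])) for a,b in ((P[0],P[2]),(P[1],P[3]))])
# rack ends on base plate long edges (right edge) 
print([np.degrees(np.arctan2(*(onz(c,a,z)-onz(c,b,z))[1::-1])) for a,b,z in (((344,137),(357,235),.045),((383,127),(388,322),.02))])
E
```

```text
[ 0.51248089 -0.07931821  0.073     ] 0.03046685743623546 0.0103020947982472 [np.float64(78.14225352862844), np.float64(76.8915659755801)]
[ 0.51313471 -0.07769527  0.078     ] 0.029807402905846384 0.01007910615882414 [np.float64(78.14225352862837), np.float64(76.89156597558002)]
[np.float64(82.96733842900626), np.float64(78.97899070180532)]
```

The crop confirms the buff slab in the rack. Its top end is centred near (315,200) px, leaning left towards the robot.

```bash
python3 - <<'E'
from h import *
print(totool((.518,-.080,.053),np.radians(-13)))
E
```

```text
(array([ 0.0003, -0.0043,  0.1088]), np.float64(-0.04225963907354968))
```

```bash
python3 -m inch '{"travel":[[0,-0.004,0.03],[0,-0.004,0.065],[0,-0.004,0.095],[0,-0.004,0.109],[0,-0.004,0.109]],"spin":[-0.042,-0.042,-0.042,-0.042,-0.042],"grip":[1,1,1,1,1]}' 25
python3 -m inch '{"travel":[[0,0,0],[0,0,0],[0,0,0],[0,0,0],[0,0,0]],"spin":[0,0,0,0,0],"grip":[0.5,0.3,0,0,0]}'
python3 -m inch '{"travel":[[0,0,0],[0,0,0],[0,0,0],[0,0,0]],"spin":[0,0,0,0],"grip":[0,0,0,0]}'
python3 - <<'E'
from h import *
cv2.imwrite('pics/w2.png',np.hstack([cv2.resize(imaging.camera('wrist')[120:400,160:480],(480,420)),imaging.camera('side')[130:270,200:360].repeat(2,0).repeat(2,1)[:, :].copy() if 0 else cv2.resize(imaging.camera('side')[150:270,210:330],(320,420))]))
E
```

```text
clock: 2.92
position: [0.5177, -0.0794, 0.0519]
orientation: [0.782, 0.623, -0.0, -0.0]
contact_force: [0.2, 0.9, 0.4]
grip_width: 0.997
grasp_force: 0.0
clock: 3.55
position: [0.5217, -0.0797, 0.0543]
orientation: [0.782, 0.623, 0.003, 0.003]
contact_force: [2.6, -1.3, 8.6]
grip_width: 0.21
grasp_force: 22.2
clock: 4.05
position: [0.5217, -0.0798, 0.0543]
orientation: [0.782, 0.623, 0.003, 0.003]
contact_force: [3.0, -2.1, 8.3]
grip_width: 0.208
grasp_force: 22.3
```

View pics/w2.png

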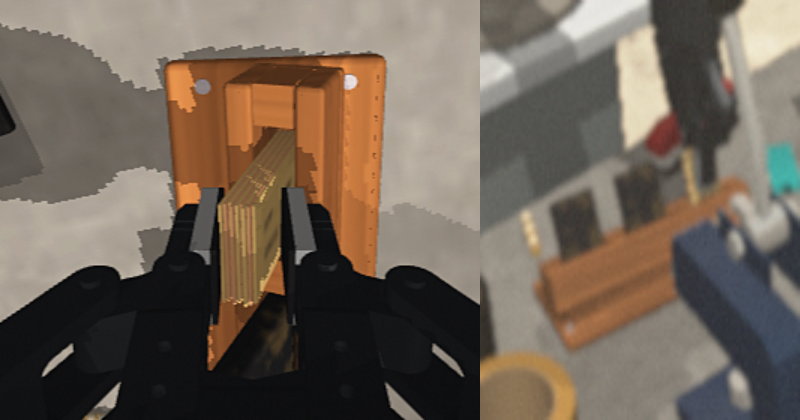

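```bash
python3 -m inch '{"travel":[[0,-0.003,-0.007],[0,-0.006,-0.013],[0,-0.009,-0.020],[0,-0.013,-0.027],[0,-0.016,-0.034]],"spin":[0,0,0,0,0],"grip":[0,0,0,0,0]}' 30
python3 -m inch '{"travel":[[0,-0.003,-0.01],[0,-0.003,-0.03],[0,-0.003,-0.06],[0,-0.003,-0.1],[0,-0.003,-0.1]],"spin":[0,0,0,0,0],"grip":[0,0,0,0,0]}'
python3 - <<'E'
from h import *
cv2.imwrite('pics/w3.png',np.hstack([cv2.resize(imaging.camera('wrist')[120:400,160:480],(480,420)),cv2.resize(imaging.camera('side')[110:230,230:320],(320,420))]))
E
```

```text
clock: 4.78
position: [0.5019, -0.0756, 0.0864]
orientation: [0.782, 0.623, -0.0, -0.0]
contact_force: [-0.9, -1.0, -0.9]
grip_width: 0.118
grasp_force: 36.6
clock: 5.4
position: [0.501, -0.0749, 0.1891]
orientation: [0.782, 0.623, 0.002, 0.002]
contact_force: [-0.2, 0.1, -0.3]
grip_width: 0.12
grasp_force: 36.7
```

View pics/w3.png

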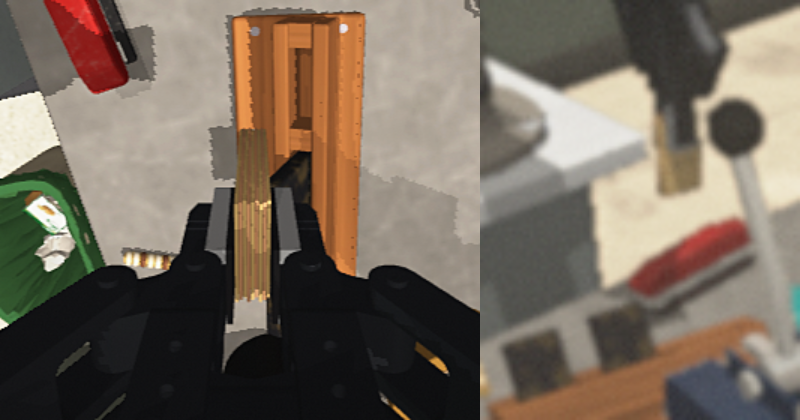

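```bash
python3 - <<'E'
from h import *
t=cam('top');f=lambda u,v:onz(t,(190+u/2.857,190+v/2.8625),.112)
e=[(a-b) for a,b in ((f(25,35),f(163,42)),(f(45,83),f(127,80)),(f(44,131),f(122,133)),(f(12,172),f(152,180)))]
print([np.degrees(np.arctan2(x[1],x[0])) for x in e], f(85,107))
print(totool((.537,.115,.20),np.radians(-7)))
E
```

```text
[np.float64(87.0900462889393), np.float64(92.06762580660144), np.float64(88.46230419026263), np.float64(86.64647200976627)] [0.53662471 0.16744859 0.112     ]
(array([ 0.1938, -0.0054, -0.0139]), np.float64(-0.10290391302365087))
```

```bash
python3 -m inch '{"travel":[[0.03,-0.005,-0.022],[0.08,-0.005,-0.022],[0.13,-0.005,-0.022],[0.175,-0.005,-0.022],[0.194,-0.005,-0.022]],"spin":[-0.05,-0.1,-0.17,-0.17,-0.17],"grip":[0,0,0,0,0]}'
python3 -m inch '{"travel":[[0,0,0],[0,0,0]],"spin":[0,0],"grip":[0,0]}'
python3 - <<'E'
from h import *
c=cam('wrist');im=imaging.camera('wrist');cv2.imwrite('pics/w4.png',im)
for n in ['slot','tags_centre']:
    for r in nets.silhouettes('wrist',n):print(n,r['confidence'],r['xy'],r['pixels'].sum())
E
```

```text
clock: 6.12
position: [0.5369, 0.1181, 0.2068]
orientation: [0.725, 0.689, -0.001, -0.001]
contact_force: [-0.4, -0.6, -0.2]
grip_width: 0.116
grasp_force: 36.7
clock: 6.38
position: [0.5375, 0.113, 0.2074]
orientation: [0.727, 0.687, -0.001, 0.0]
contact_force: [0.2, -1.8, 0.8]
grip_width: 0.118
grasp_force: 36.7
slot 0.74 [325.1, 114.3] 29714
tags_centre 0.72 [298.6, 223.2] 1111
tags_centre 0.61 [326.8, 266.0] 2608
```

View pics/w4.png

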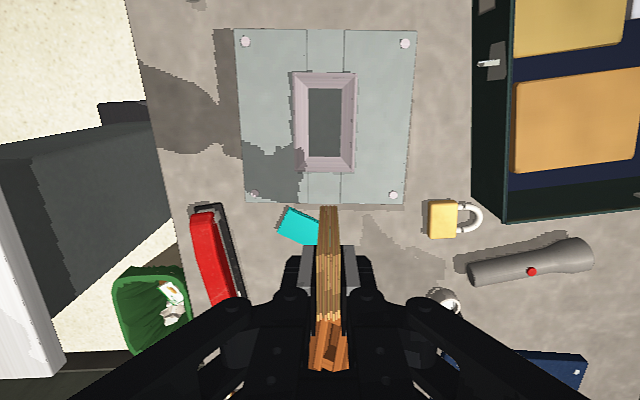

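```bash
python3 - <<'E'
from h import *
from scipy.optimize import fsolve
m=imaging.camera_model('wrist');T=m['T_tool_cam'];tc=(m['camera_matrix'],T[:3,:3],T[:3,3])
f=lambda p:[proj(tc,(p[0],0,p[1]))[1]-207,proj(tc,(p[0],0,p[1]-.061))[1]-318]
print('edge x, bottom z (tool)',fsolve(f,[.015,.04]))
c=cam('wrist')
P=[onz(c,p,.11) for p in [(309,87),(341,88),(338,158),(308,157)]]
ctr=np.mean(P,0);print(ctr,np.linalg.norm(P[0]-P[1]),np.linalg.norm(P[0]-P[3]))
Q=[onz(c,p,.118) for p in [(291,72),(356,72),(354,173),(294,172)]];print(np.mean(Q,0),np.linalg.norm(Q[0]-Q[1]),np.linalg.norm(Q[0]-Q[3]))
for a,b in ((P[0],P[3]),(P[1],P[2]),(Q[0],Q[3]),(Q[1],Q[2])):print(np.degrees(np.arctan2(*(a-b)[1::-1])))
A=R.from_quat(sense()['orientation']).as_matrix();print('tool y',np.degrees(np.arctan2(A[1,1],A[0,1])))
print(totool((ctr[0],ctr[1],.20),np.radians(-3)))
E
```

```text
edge x, bottom z (tool) [ 0.03747485 -0.02778708]
[0.5374273  0.16682949 0.11      ] 0.021820361625776635 0.04844399533362391
[0.5373987  0.16707783 0.118     ] 0.04224364961798585 0.06693846616849292
84.77358536033854
84.78192665729067
86.49287646865064
86.96042465181803
tool y -3.298840890011145
(array([ 0.0534, -0.0035,  0.0079]), np.float64(-0.005215757470284688))
```

```bash
python3 - <<'E'
from h import *
m=imaging.camera_model('wrist');T=m['T_tool_cam'];tc=(m['camera_matrix'],T[:3,:3],T[:3,3])
for e in (.009,.0125,.0155,.0185,.022):
    print(e,[(z,proj(tc,(e,0,z))[1].round(),proj(tc,(e,0,z-.061))[1].round(),proj(tc,(e-.031,0,z-.061))[1].round()) for z in (.03,.035,.04,.045)])
a=cv2.imread('pics/w4.png')[190:390,260:400];cv2.imwrite('pics/w4c.png',cv2.resize(a,(420,600),interpolation=2))
E
```

```text
0.009 [(0.03, np.float64(219.0), np.float64(280.0), np.float64(346.0)), (0.035, np.float64(216.0), np.float64(273.0), np.float64(337.0)), (0.04, np.float64(212.0), np.float64(266.0), np.float64(329.0)), (0.045, np.float64(209.0), np.float64(260.0), np.float64(321.0))]
0.0125 [(0.03, np.float64(213.0), np.float64(272.0), np.float64(339.0)), (0.035, np.float64(210.0), np.float64(265.0), np.float64(330.0)), (0.04, np.float64(207.0), np.float64(259.0), np.float64(322.0)), (0.045, np.float64(204.0), np.float64(253.0), np.float64(315.0))]
0.0155 [(0.03, np.float64(208.0), np.float64(265.0), np.float64(333.0)), (0.035, np.float64(205.0), np.float64(258.0), np.float64(324.0)), (0.04, np.float64(202.0), np.float64(252.0), np.float64(316.0)), (0.045, np.float64(199.0), np.float64(247.0), np.float64(309.0))]
0.0185 [(0.03, np.float64(203.0), np.float64(258.0), np.float64(327.0)), (0.035, np.float64(200.0), np.float64(251.0), np.float64(318.0)), (0.04, np.float64(197.0), np.float64(246.0), np.float64(311.0)), (0.045, np.float64(194.0), np.float64(240.0), np.float64(303.0))]
0.022 [(0.03, np.float64(197.0), np.float64(249.0), np.float64(319.0)), (0.035, np.float64(194.0), np.float64(243.0), np.float64(311.0)), (0.04, np.float64(191.0), np.float64(238.0), np.float64(304.0)), (0.045, np.float64(189.0), np.float64(232.0), np.float64(297.0))]
```

View pics/w4c.png

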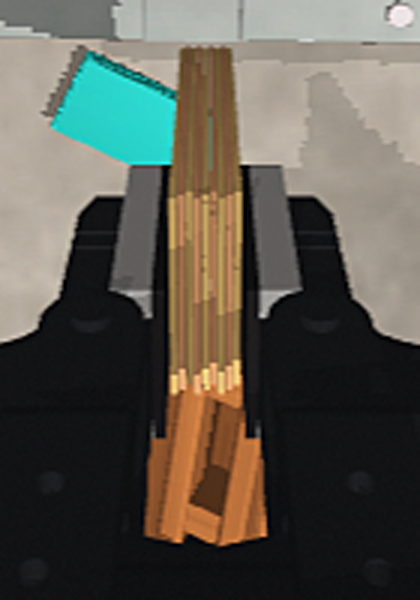

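```bash
python3 -m inch '{"travel":[[0.025,-0.002,0],[0.0545,-0.0035,0],[0.0545,-0.0035,0],[0.0545,-0.0035,0.02],[0.0545,-0.0035,0.04]],"spin":[0,0,0,0,0],"grip":[0,0,0,0,0]}'
python3 - <<'E'
from h import *
print(totool((.5374,.168,.128)))
a=imaging.camera('side')[100:220,300:420];b=imaging.camera('wrist')[130:330,230:430]
cv2.imwrite('pics/w5.png',np.hstack([cv2.resize(a,(400,400),interpolation=2),cv2.resize(b,(400,400),interpolation=2)]))
E
```

```text
clock: 7.15
position: [0.5378, 0.168, 0.1678]
orientation: [0.727, 0.687, -0.0, 0.001]
contact_force: [0.1, -0.5, -0.5]
grip_width: 0.118
grasp_force: 36.7
(array([ 0.    , -0.0005,  0.0398]), None)
```

View pics/w5.png

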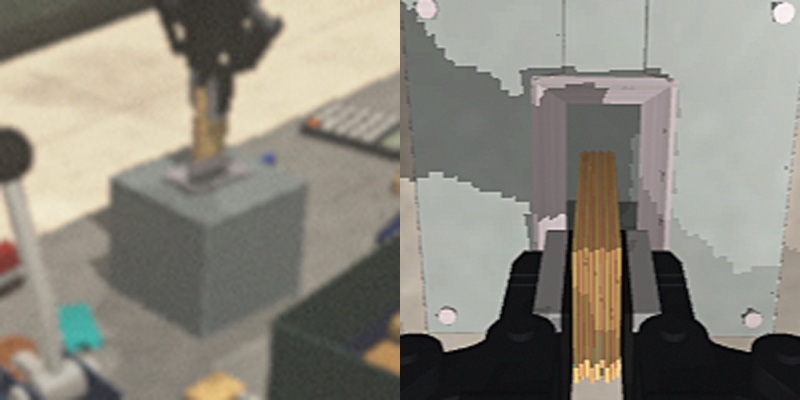

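The slab hangs upright over the slot, spanning columns 580–615 of the 567–640 opening, so it needs about 1.5 mm of correction.

```bash
python3 -m inch '{"travel":[[0,0.001,0.012],[0,0.001,0.024],[0,0.001,0.034],[0,0.001,0.039],[0,0.001,0.039]],"spin":[0,0,0,0,0],"grip":[0,0,0,0,0]}'
```

```text
clock: 7.88
position: [0.5382, 0.1698, 0.1288]
orientation: [0.726, 0.687, -0.0, -0.0]
contact_force: [0.8, -1.1, -0.1]
grip_width: 0.117
grasp_force: 36.7
```

No contact force, so I can release.

```bash
python3 -m inch '{"travel":[[0,0,0],[0,0,0],[0,0,0],[0,0,-0.005],[0,0,-0.02]],"spin":[0,0,0,0,0],"grip":[0.5,1,1,1,1]}'
python3 -m inch '{"travel":[[0,0,-0.06],[0,0,-0.1],[-0.05,0,-0.1],[-0.1,0,-0.1],[-0.1,0,-0.1]],"spin":[0,0,0,0,0],"grip":[1,1,1,1,1]}'
python3 - <<'E'
from h import *
a=imaging.camera('top')[190:270,180:400]
b=imaging.camera('wrist')
for c in('top','wrist'):
  for r in nets.silhouettes(c,'tags_centre'):print(c,r['confidence'],r['xy'])
cv2.imwrite('pics/w6.png',np.vstack([cv2.resize(a,(560,204),interpolation=2),cv2.resize(b,(560,350))]))
E
```

```text
clock: 8.5
position: [0.538, 0.1696, 0.1493]
orientation: [0.726, 0.687, -0.001, -0.0]
contact_force: [-0.3, -0.4, 0.9]
grip_width: 1.002
grasp_force: 0.0
clock: 9.12
position: [0.5332, 0.065, 0.2501]
orientation: [0.729, 0.685, -0.001, 0.001]
contact_force: [-0.3, 0.9, 0.1]
grip_width: 1.0
grasp_force: 0.0
top 0.58 [426.4, 148.2]
top 0.53 [274.6, 238.3]
wrist 0.93 [312.5, 179.7]
```

View pics/w6.png

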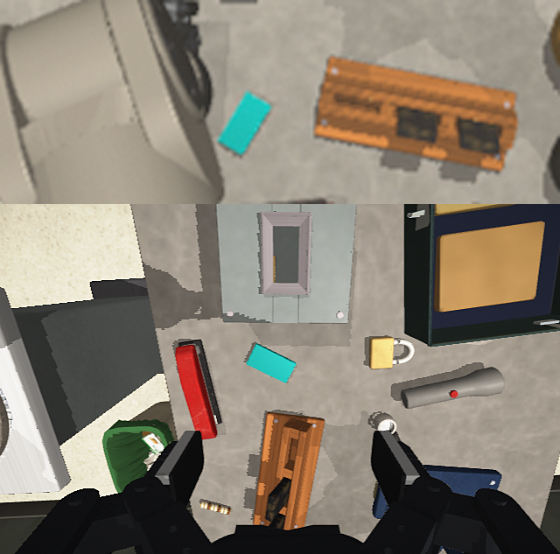

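The pocket is empty and both stones still stand in the rack. Only a sliver of buff shows deep inside the slot at about (275,267), so the tags have dropped in. The robot is clear.

```bash
python3 -c "
from plant import job;print(job.finish_job())"
```

```text
the job is handed in; nothing more can be done
None
```

I drew the buff lot tags from the rack and posted them through the slot into the drop box, left both touchstones standing in the rack, and handed the job in at about 9 s of the 35 s limit; the judgement itself wasn't reported back.

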